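# Scrape the demo board and open the cleaner

## Task

Clean up the shop's demonstration board: with the scraper block, not with the fingers, wipe the four dried clay chips off the white board into its crumb tray, and leave the scraper standing on the board. Then open the cleaner bottle: press its push-and-turn safety cap fully down, twist it counter-clockwise while pressed, lift it off, and finish while still holding the cap level and still, straight above the bottle and clear of it by about a hand's width (6 to 10 cm). Leave the other goods on the counter where they are.

Things in the scene. Friction and masses are not known exactly. Their poses are not given: they have to be found in the camera images.
- board: Fixed white demonstration board, 160 mm along its x, 200 mm along its y, flat top 36 mm above the counter; origin on the counter under its centre. Along both x edges a rail 8 mm wide and 10 mm high (144 mm free between them); its y ends are open, and the crumb tray joins the +y end.
- tray (a point): Centre of the crumb tray's floor, 145 mm along the board's +y from its origin, 4 mm above the counter. Open metal tray, 150 mm along x inside, from the board's end (y = 100 mm) to y = 185 mm; walls 30 mm high, lower than the board's top, so what is pushed past y = 100 mm drops in.
- scraper: Scraper block standing on the counter, steel foot and wooden grip: 110 mm along its x, 26 mm along its y (the width to grip, from above), 58 mm tall, 0.22 kg; origin under its centre. To wipe, its long side lies across the board (its x along the board's x) and it moves along the board's +y.
- chip0: Loose chip of dried clay on the board, irregular, about 28 x 20 mm and 8 mm thick; origin under its centre. The four lie within 40 mm of the board's centre line and within 55 mm of its middle.
- chip1: Loose chip of dried clay on the board, irregular, about 24 x 22 mm and 8 mm thick; origin under its centre. The four lie within 40 mm of the board's centre line and within 55 mm of its middle.
- chip2: Loose chip of dried clay on the board, irregular, about 26 x 18 mm and 8 mm thick; origin under its centre. The four lie within 40 mm of the board's centre line and within 55 mm of its middle.
- chip3: Loose chip of dried clay on the board, irregular, about 22 x 20 mm and 8 mm thick; origin under its centre. The four lie within 40 mm of the board's centre line and within 55 mm of its middle.
- cleaner: Cleaner bottle, fixed to the counter by its 88 mm square foot plate: round white body 76 mm wide, shoulder at 105 mm; origin under its centre, z up the bottle's axis. The safety cap sits on its neck; three catches on the neck hold the cap: it neither turns nor lifts unless pressed, and never turns clockwise.
- cap: Cleaner's safety cap: round, ribbed, grey, 52 mm wide (grip across, from above), 32 mm tall, 0.05 kg; origin at the centre of its lower rim, 116 mm above the bottle's origin when shut (top at 148). Push down, keep it down, turn counter-clockwise seen from above by 45 to 75 degrees (60 is best, a stop comes at about 78), then lift straight off.
- plunger (a joint): How far (m) the cap is pushed down against the spring in the bottle's neck: 0 shut or off; past 0.004 the cap is free to turn, 0.007 is the hard stop. 4 N starts it, 11 N at the bottom.
- glue: Bystander: white glue bottle with a pointed nozzle (no ribbed cap), 56 mm wide, 98 mm tall; origin under its centre.
- pen_cup: Bystander: clear cup full of pens, 68 mm wide, 95 mm tall, pens up to 142 mm; origin under its centre.
- tape: Bystander: roll of clear tape lying flat, 68 mm across, 24 mm tall; origin under its centre.
- ink: Bystander: small ink jar, 48 mm wide, 55 mm tall; origin under its centre.
- notebooks: Bystander: pile of three notebooks, 105 x 148 x 40 mm; origin under its centre.
- stapler: Bystander: stapler, 130 x 36 x 60 mm, long axis its x; origin under its centre.
- carton: Bystander: small carton, 45 x 65 x 30 mm; origin under its centre.

How it is judged:
On the way, in this order (a step that is already met when the one before it is completed fails the run):
1. all four chips lie in the crumb tray (y of chip0 in the frame of board between 0.1 and 0.19 m and x of chip0 in the frame of board between -0.08 and 0.08 m and height (world z) of each of chip0, chip1, chip2, chip3 below 0.032 m and y of chip1 in the frame of board between 0.1 and 0.19 m and x of chip1 in the frame of board between -0.08 and 0.08 m and y of chip2 in the frame of board between 0.1 and 0.19 m and x of chip2 in the frame of board between -0.08 and 0.08 m and y of chip3 in the frame of board between 0.1 and 0.19 m and x of chip3 in the frame of board between -0.08 and 0.08 m), for 0.2 s.
2. the scraper stands on the board, let go (z of scraper in the frame of board between 0.033 and 0.041 m and y of scraper in the frame of board between -0.1 and 0.1 m and x of scraper in the frame of board between -0.06 and 0.06 m and angle between scraper's own z axis and vertical below 0.1 rad and contact force between the fingers and scraper below 0.2 N), for 0.2 s.
3. the cap is pressed down (value of joint plunger above 0.004 m and contact force between the fingers and cap above 1 N), for 0.05 s.
4. the cap is turned free (angle between the x axis of cap and the x axis of cleaner, either way round above 0.6 rad), for 0.1 s.
At the end, for the whole second after the job is handed in: The four chips lie in the crumb tray; the scraper stands upright on the board, let go; the fingers hold the cap, level within 14 degrees and still, 45 to 160 mm above its shut place and within 30 mm of the bottle's axis, touching nothing but the fingers (all of step 1 and all of step 2 and z of cap in the frame of cleaner between 0.161 and 0.276 m and horizontal distance between cap and cleaner below 0.03 m and angle between cap's own z axis and vertical below 0.25 rad and linear speed of cap below 0.03 m/s and contact force between the fingers and cap above 1 N and contact force between cap and cleaner below 0.2 N); the arm keeps its last pose, push and grip.
It fails at once if another piece of goods is shifted by more than 30 mm (distance of any of glue, pen_cup, tape, ink, notebooks, stapler, carton from where it was at the start of the episode above 0.03 m).
It fails at once if the fingers push a chip (contact force between the fingers and chip0 above 0.5 N or contact force between the fingers and chip1 above 0.5 N or contact force between the fingers and chip2 above 0.5 N or contact force between the fingers and chip3 above 0.5 N).
It also fails if it takes over 54 s, if anything falls off the work surface, if the arm or the gripper's body presses on something with over 40 N, if the wrist force passes 120 N, or if a joint passes its speed limit or range.

## Robot

A 7-joint arm with a two-finger parallel gripper is mounted at the origin on the work surface. World frame = base frame: x ahead of the robot, y to its left, z up, the work surface at z = 0. Lengths are in m, angles in rad, forces in N, time in s.
With the tool pointing down it reaches from about 0.425 to 0.825 m from the base axis. Payload 3.6 kg.
Tool frame: the origin (TCP) lies at the very end of the fingers, on their centre line; the grasp point (between the pads) lies 19 mm behind it; z points along the fingers, y is the line along which they close (so a half turn about z gives the same grasp; the last joint's range is limited). The gripper opens to 85 mm and grips with 20 to 120 N. Pads are 22 mm wide; open, the fingers measure 114 mm over their backs; the gripper's body (76 mm by 85 mm) begins 54 mm behind the grasp point. The pads swing forward as they close: fully open they stand 13 mm farther back than shut.
Start: joints at [1.2, 0.615, -0.013, 1.423, 0.008, 1.103, -0.04], TCP at [0.22, -0.612, 0.231] pointing down, gripper open.
Joint ranges: [-3.12, 3.12], [-0.3, 2.06], [-1.34, 1.32], [0.26, 2.42], [-1.36, 4.5], [0.01, 1.98], [-2.84, 2.84]. Speed limits (rad/s): [2.79, 2.79, 3.14, 3.14, 3.14, 3.14, 3.14].

## Interface

Orientations are given as [roll, pitch, yaw] about the fixed x, y, z axes, in that order (R = Rz(yaw) Ry(pitch) Rx(roll)).
In Python, from workcell import arm gives the robot as it stands.
- The arm moves only by the tool jog_arm, never from a script. Its argument "rows" is a list of rows, each an object of numbers: "dx", "dy", "dz": the shift along the tool's x, y, z in m; "wx", "wy", "wz": the turn, a rotation vector about the tool's x, y, z in degrees. A call has exactly 10 rows; each row shifts and turns the commanded pose from where the row before left it, along the tool's axes as they then stand; what a row does not reach is not made up. A row lasts 1/8 s, in which the tool goes at most 62.5 mm and 10.7 degrees, less where a joint would pass 70% of its speed; a pose out of reach is approached as far as the arm can. A call is refused whole if a number of a shift passes 0.0625 or a number of a turn 10.7, either way. A call with a gripper value outside its range is refused whole. "claw" is the finger opening in m, from 0 to 0.0854, set as the call begins (left out, the last holds). The fingers move at their own pace and stop on an object; the grip force is fixed at half the most. Time passes only in rows, so rows that do not move let the fingers close, or fill a call up. It gives the time, the measured TCP pose, the force, the opening and the grip force at its end, in the units of the state.
- arm.get_state(): the state, without advancing time (a new reading comes with each control period).
- arm.capture(name): name is "scene" or "top" or "wrist"; returns (picture, depth): 384x512x3 uint8, red, green, blue; 384x512 float32, m along the optical axis (not along the pixel's ray), 0 where there is no reading.
- arm.camera_model(name): a dict with "fx", "fy", "cx", "cy" (pixels), "k1" (the pictures are not rectified: a ray, as slopes to the right and down, at radius r is drawn at 1 + k1 r^2 times it, then the intrinsics apply), "xyz" and "rotation" of the camera in the world. Camera axes: x right, y up, looking along -z (the intrinsics and any distortion apply to the point x, -y, -z); pixel columns grow to the right and rows downward; lengths in m; the calibration is good to about 2 mm. A picture is of the moment at which its call begins: read the wrist's pose just before it. camera_model takes no time and is no camera call; for the wrist camera it gives the pose at the moment of the call.
- arm.hand_in(): hands the job in; it is judged then, once.
The state is a dict: "clock": time; "qpos": joint angles; "qvel": joint speeds; "tau": joint torques, N m; "eef_pos": TCP position; "tcp_rot": TCP orientation; "ft_force": force on the tool from outside, world axes, zero at the start; "ft_torque": the same for the moment, N m; "gripper_width": finger opening in m; "grip_force": force on a finger pad.
Only numpy, scipy, OpenCV 4.12 (cv2) and the standard library are available. Lean on these libraries where they do the work, as an engineer would, in place of code of your own. Each camera call takes 0.05 s, during which the arm holds its last target. There are 200 camera calls.

## Working session

There is one attempt and no reset: what is moved stays moved. The work goes in short steps, Python scripts to look and compute and a tool call to move; the robot and the scene stay as the last step left them, time stands still between calls to the robot, and variables do not carry over. Pictures are saved under pics/ and viewed, at most 10 in all, crops included, and the job is handed in when it is done.

Besides the shell and the picture viewer there is one more tool, called by a JSON object that holds its "api" and its "payload". jog_arm: Moves the arm, as the interface text tells. Its arguments: {"type":"object","properties":{"rows":{"type":"array"},"claw":{"type":"number"}},"required":["rows"]}

```bash
ls; mkdir -p pics; cat > h.py <<'E'
import numpy as np, cv2
from workcell import arm
def world(m,u,v,d):
    K=np.array([[m['fx'],0,m['cx']],[0,m['fy'],m['cy']],[0,0,1.]])
    u=np.asarray(u,float).ravel();v=np.asarray(v,float).ravel();d=np.asarray(d,float).ravel()
    p=np.stack([(u-m['cx'])/m['fx'],(v-m['cy'])/m['fy']],1)
    q=p.copy()
    for _ in range(20): q=p/(1+m['k1']*(q**2).sum(1))[:,None]
    R=np.array(m['rotation']).reshape(3,3)
    return np.stack([q[:,0]*d,-q[:,1]*d,-d],1)@R.T+np.array(m['xyz'])
E
python3 - <<'E'
from h import *
for n in ['top','scene']:
    m=arm.camera_model(n);p,d=arm.capture(n)
    np.savez(n+'.npz',p=p,d=d,**{k:np.array(v) for k,v in m.items()})
    print(n,m['xyz'],m['rotation'])
    cv2.imwrite(f'pics/{n}.png',cv2.resize(p[:,:,::-1],(800,600),interpolation=cv2.INTER_CUBIC))
print(arm.get_state())
E
```

```text
pics
top [ 0.3485465  -0.01261208  1.23145347] [ 0.15044333  0.02082006 -1.54294506]
scene [1.16651981 0.27371373 1.12884652] [0.59158891 0.01560006 1.93602313]
{'clock': 0.1, 'qpos': array([ 1.19950414,  0.61586431, -0.01258772,  1.42477613,  0.00808666,
        1.10341163, -0.04042772]), 'qvel': array([ 4.34782351e-04, -8.02611872e-04, -1.18784837e-03, -4.08604070e-03,
        1.12432048e-03,  5.39841046e-04,  8.41456848e-05]), 'tau': array([ 1.12487814e-03, -4.70386577e+01,  2.60318611e-01, -1.71571702e+01,
        1.01120913e-02,  5.84513764e-03, -1.15105723e-05]), 'eef_pos': array([ 0.2194604 , -0.61107856,  0.23021452]), 'tcp_rot': array([-3.13918352e+00,  3.66045283e-05,  3.44800707e-01]), 'ft_force': array([-0.02707705,  0.22620926, -0.11184043]), 'ft_torque': array([-0.01061435,  0.00370267, -0.00603204]), 'grip_force': 0.0, 'gripper_width': 0.08557127030627941}
```

View pics/top.png

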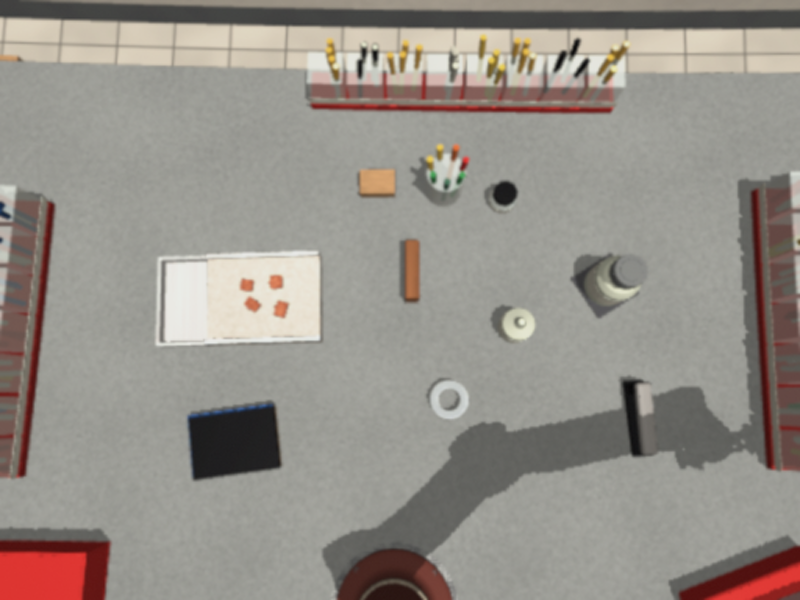

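The top view shows the board at (265,297) with the tray to its left, and the chips at (247,285), (276,282), (253,304) and (281,309). The scraper is at (411,270), the cleaner cap at (629,271), the glue at (519,323), the tape at (449,400), the carton at (378,182), the pens at (446,170), the ink at (503,194), the stapler at (640,418) and the notebooks at (235,440). Next I'll measure positions from depth.

```bash
cat > fix.py <<'E'
s=open('h.py').read()
s=s.replace("R=np.array(m['rotation']).reshape(3,3)","R=Rotation.from_euler('xyz',m['rotation']).as_matrix()").replace("import numpy as np, cv2","import numpy as np, cv2\nfrom scipy.spatial.transform import Rotation")
open('h.py','w').write(s)
E
python3 fix.py
python3 - <<'E'
from h import *
for n in ['top']:
    z=np.load(n+'.npz');d=z['d'];H,W=d.shape
    vv,uu=np.mgrid[:H,:W];P=world(z,uu,vv,d).reshape(H,W,3)
    np.save(n+'_P.npy',P)
    def at(u,v): return P[int(v*.64),int(u*.64)].round(3)
    for nm,u,v in [('counter',350,350),('c2',560,400),('boardNE',215,330),('b',310,330),('tray',185,300),('chip',247,285),('chip',276,282),('chip',253,304),('chip',281,309),('scr',411,270),('cap',629,271),('body',605,290),('stap',645,418)]: print(nm,at(u,v))
    def blob(nm,u0,u1,v0,v1,zl,zh):
        a=P[int(v0*.64):int(v1*.64),int(u0*.64):int(u1*.64)].reshape(-1,3)
        a=a[(a[:,2]>zl)&(a[:,2]<zh)]
        r=cv2.minAreaRect((a[:,:2]*1000).astype(np.float32)); 
        print(nm,len(a),a.mean(0).round(4),'rect',np.round(r[0],1),np.round(r[1],1),round(r[2],2))
    blob('scraper',395,430,225,315,.045,.075)
    blob('cap',600,660,240,300,.14,.16)
    blob('board',150,330,240,355,.028,.06)
    blob('boardrail',150,330,240,355,.041,.06)
    blob('tray',164,205,262,340,-.01,.012)
    for nm,u,v in [('c0',247,285),('c1',276,282),('c2',253,304),('c3',281,309)]: blob(nm,u-11,u+11,v-11,v+11,.0405,.06)
E
```

```text
counter [0.436 0.089 0.003]
c2 [ 0.358 -0.285  0.001]
boardNE [0.463 0.326 0.039]
b [0.468 0.159 0.036]
tray [0.52  0.394 0.004]
chip [0.544 0.272 0.046]
chip [0.552 0.223 0.042]
chip [0.511 0.262 0.047]
chip [0.504 0.212 0.047]
scr [ 0.577 -0.017  0.058]
cap [ 0.565 -0.362  0.149]
body [ 0.543 -0.341  0.094]
stap [ 0.334 -0.41   0.06 ]
scraper 355 [ 0.577  -0.0192  0.0583] rect [576.1 -18.4] [104.3  24.8] 1.43
cap 362 [ 0.5645 -0.3646  0.1488] rect [ 566.2 -364.8] [52.1 50. ] 56.49
board 4432 [0.5226 0.2514 0.0381] rect [521.7 288.4] [160.8 291.5] 3.07
boardrail 853 [0.524  0.2432 0.0455] rect [524.1 243.6] [160.8 200.5] 3.03
tray 1274 [0.5197 0.3947 0.0049] rect [520.3 394.6] [141.   74.3] 3.18
c0 73 [0.5448 0.2741 0.0442] rect [546.  277.4] [38.6 26.2] 74.99
c1 83 [0.5522 0.2229 0.0447] rect [552.6 222. ] [31.2 31. ] 26.94
c2 72 [0.511  0.2633 0.0449] rect [514.4 263.4] [35.1 35.3] 8.03
c3 84 [0.5035 0.2106 0.0449] rect [506.7 214.6] [33.5 36.4] 86.76
```

{"api": "jog_arm", "payload": {"rows": [{"wz": 9.15},{"wz": 9.15},{"dx": 0.031,"dy": -0.0487},{"dx": 0.031,"dy": -0.0487},{"dx": 0.031,"dy": -0.0487},{"dx": 0.031,"dy": -0.0487},{"dx": 0.031,"dy": -0.0487},{"dx": 0.031,"dy": -0.0487},{"dx": 0.031,"dy": -0.0487},{"dx": 0.031,"dy": -0.0487}], "claw": 0.0854}}

```text
invalid input at $.rows[0]: expected keys dx, dy, dz, wx, wy, wz
```

{"api": "jog_arm", "payload": {"rows": [{"dx": 0.031,"dy": -0.0487},{"dx": 0.031,"dy": -0.0487},{"dx": 0.031,"dy": -0.0487},{"dx": 0.031,"dy": -0.0487},{"dz": 0.05},{"dz": 0.05},{},{},{},{}]}}

```text
invalid input at $.rows[0]: expected keys dx, dy, dz, wx, wy, wz
```

{"api": "jog_arm", "payload": {"rows": [{"dx": 0,"dy": 0,"dz": 0,"wx": 0,"wy": 0,"wz": 9.15},{"dx": 0,"dy": 0,"dz": 0,"wx": 0,"wy": 0,"wz": 9.15},{"dx": 0.031,"dy": -0.0487,"dz": 0,"wx": 0,"wy": 0,"wz": 0},{"dx": 0.031,"dy": -0.0487,"dz": 0,"wx": 0,"wy": 0,"wz": 0},{"dx": 0.031,"dy": -0.0487,"dz": 0,"wx": 0,"wy": 0,"wz": 0},{"dx": 0.031,"dy": -0.0487,"dz": 0,"wx": 0,"wy": 0,"wz": 0},{"dx": 0.031,"dy": -0.0487,"dz": 0,"wx": 0,"wy": 0,"wz": 0},{"dx": 0.031,"dy": -0.0487,"dz": 0,"wx": 0,"wy": 0,"wz": 0},{"dx": 0.031,"dy": -0.0487,"dz": 0,"wx": 0,"wy": 0,"wz": 0},{"dx": 0.031,"dy": -0.0487,"dz": 0,"wx": 0,"wy": 0,"wz": 0}], "claw": 0.0854}}

```text
clock: 1.35
eef_pos: [0.4583, -0.2142, 0.2312]
tcp_rot: [-3.141, 0.0, 0.025]
ft_force: [0.9, -0.1, 0.1]
gripper_width: 0.0856
grip_force: 0.0
```

{"api": "jog_arm", "payload": {"rows": [{"dx": 0.031,"dy": -0.0487,"dz": 0,"wx": 0,"wy": 0,"wz": 0},{"dx": 0.031,"dy": -0.0487,"dz": 0,"wx": 0,"wy": 0,"wz": 0},{"dx": 0.031,"dy": -0.0487,"dz": 0,"wx": 0,"wy": 0,"wz": 0},{"dx": 0.031,"dy": -0.0487,"dz": 0,"wx": 0,"wy": 0,"wz": 0},{"dx": 0,"dy": 0,"dz": 0.05,"wx": 0,"wy": 0,"wz": 0},{"dx": 0,"dy": 0,"dz": 0.05,"wx": 0,"wy": 0,"wz": 0},{"dx": 0,"dy": 0,"dz": 0.05,"wx": 0,"wy": 0,"wz": 0},{"dx": 0,"dy": 0,"dz": 0.025,"wx": 0,"wy": 0,"wz": 0},{"dx": 0,"dy": 0,"dz": 0.015,"wx": 0,"wy": 0,"wz": 0},{"dx": 0,"dy": 0,"dz": 0.013,"wx": 0,"wy": 0,"wz": 0}]}}

```text
clock: 2.6
eef_pos: [0.5772, -0.018, 0.028]
tcp_rot: [-3.142, -0.001, 0.025]
ft_force: [0.1, -1.2, 0.4]
gripper_width: 0.0858
grip_force: 0.0
```

{"api": "jog_arm", "payload": {"rows": [{"dx": 0,"dy": 0,"dz": 0.002,"wx": 0,"wy": 0,"wz": 0},{"dx": 0,"dy": 0,"dz": 0,"wx": 0,"wy": 0,"wz": 0},{"dx": 0,"dy": 0,"dz": 0,"wx": 0,"wy": 0,"wz": 0},{"dx": 0,"dy": 0,"dz": 0,"wx": 0,"wy": 0,"wz": 0},{"dx": 0,"dy": 0,"dz": 0,"wx": 0,"wy": 0,"wz": 0},{"dx": 0,"dy": 0,"dz": 0,"wx": 0,"wy": 0,"wz": 0},{"dx": 0,"dy": 0,"dz": 0,"wx": 0,"wy": 0,"wz": 0},{"dx": 0,"dy": 0,"dz": 0,"wx": 0,"wy": 0,"wz": 0},{"dx": 0,"dy": 0,"dz": 0,"wx": 0,"wy": 0,"wz": 0},{"dx": 0,"dy": 0,"dz": 0,"wx": 0,"wy": 0,"wz": 0}], "claw": 0.0}}

```text
clock: 3.85
eef_pos: [0.5774, -0.0179, 0.0273]
tcp_rot: [-3.141, -0.002, 0.026]
ft_force: [-1.2, 0.4, 6.5]
gripper_width: 0.0252
grip_force: 60.1
```

{"api": "jog_arm", "payload": {"rows": [{"dx": 0,"dy": 0,"dz": -0.02,"wx": 0,"wy": 0,"wz": 0},{"dx": 0,"dy": 0,"dz": -0.06,"wx": 0,"wy": 0,"wz": 0},{"dx": -0.0111,"dy": -0.047,"dz": 0,"wx": 0,"wy": 0,"wz": 0},{"dx": -0.0111,"dy": -0.047,"dz": 0,"wx": 0,"wy": 0,"wz": 0},{"dx": -0.0111,"dy": -0.047,"dz": 0,"wx": 0,"wy": 0,"wz": 0},{"dx": -0.0111,"dy": -0.047,"dz": 0,"wx": 0,"wy": 0,"wz": -1.6},{"dx": 0,"dy": 0,"dz": 0.02,"wx": 0,"wy": 0,"wz": 0},{"dx": 0,"dy": 0,"dz": 0.018,"wx": 0,"wy": 0,"wz": 0},{"dx": 0,"dy": 0,"dz": 0,"wx": 0,"wy": 0,"wz": 0},{"dx": 0,"dy": 0,"dz": 0,"wx": 0,"wy": 0,"wz": 0}]}}

```text
clock: 5.1
eef_pos: [0.5277, 0.1686, 0.0685]
tcp_rot: [-3.142, -0.0, 0.053]
ft_force: [0.9, -0.2, -2.4]
gripper_width: 0.0252
grip_force: 59.6
```

```bash
python3 - <<'E'
from h import *
print(arm.get_state()['ft_force'])
p,d=arm.capture('scene')
cv2.imwrite('pics/s1.png',cv2.resize(p[:,:,::-1],(800,600),interpolation=cv2.INTER_CUBIC))
E
```

```text
[ 0.87718099 -0.16880884 -2.38216417]
```

View pics/s1.png

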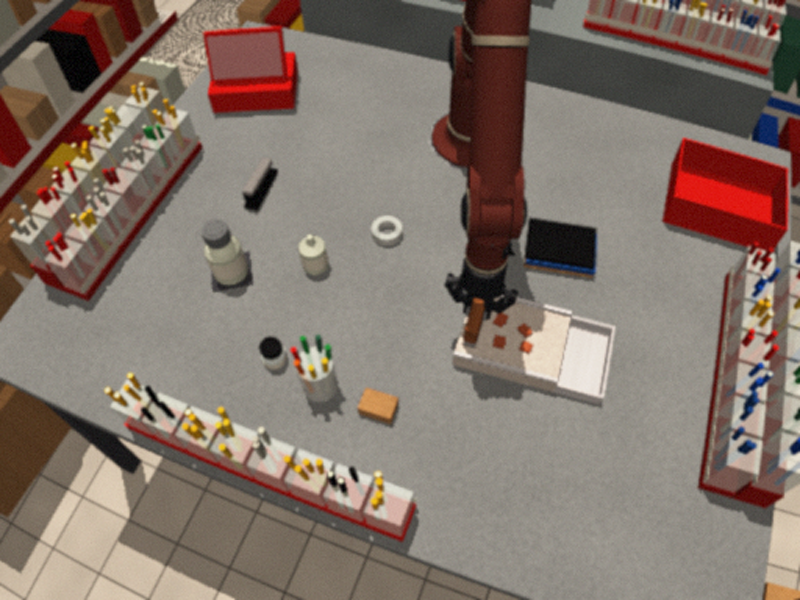

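The scraper is held at (475,320), inside the board's near end, with the chips at (500,321), (525,330), (500,342) and (527,348) all ahead of it. Next I'll lower it onto the board.

{"api": "jog_arm", "payload": {"rows": [{"dx": 0,"dy": 0,"dz": 0.003,"wx": 0,"wy": 0,"wz": 0},{"dx": 0,"dy": 0,"dz": 0.001,"wx": 0,"wy": 0,"wz": 0},{"dx": 0,"dy": 0,"dz": 0.0005,"wx": 0,"wy": 0,"wz": 0},{"dx": 0,"dy": 0,"dz": 0.0005,"wx": 0,"wy": 0,"wz": 0},{"dx": 0,"dy": 0,"dz": 0,"wx": 0,"wy": 0,"wz": 0},{"dx": 0,"dy": 0,"dz": 0,"wx": 0,"wy": 0,"wz": 0},{"dx": 0,"dy": 0,"dz": 0,"wx": 0,"wy": 0,"wz": 0},{"dx": 0,"dy": 0,"dz": 0,"wx": 0,"wy": 0,"wz": 0},{"dx": 0,"dy": 0,"dz": 0,"wx": 0,"wy": 0,"wz": 0},{"dx": 0,"dy": 0,"dz": 0,"wx": 0,"wy": 0,"wz": 0}]}}

```text
clock: 6.4
eef_pos: [0.5276, 0.1688, 0.0634]
tcp_rot: [-3.141, -0.0, 0.053]
ft_force: [-0.5, 0.3, -1.9]
gripper_width: 0.025
grip_force: 60.0
```

{"api": "jog_arm", "payload": {"rows": [{"dx": 0,"dy": -0.008,"dz": 0.0005,"wx": 0,"wy": 0,"wz": 0},{"dx": 0,"dy": -0.013,"dz": 0,"wx": 0,"wy": 0,"wz": 0},{"dx": 0,"dy": -0.013,"dz": 0,"wx": 0,"wy": 0,"wz": 0},{"dx": 0,"dy": -0.013,"dz": 0,"wx": 0,"wy": 0,"wz": 0},{"dx": 0,"dy": -0.013,"dz": 0,"wx": 0,"wy": 0,"wz": 0},{"dx": 0,"dy": -0.013,"dz": 0,"wx": 0,"wy": 0,"wz": 0},{"dx": 0,"dy": -0.013,"dz": 0,"wx": 0,"wy": 0,"wz": 0},{"dx": 0,"dy": -0.013,"dz": 0,"wx": 0,"wy": 0,"wz": 0},{"dx": 0,"dy": -0.013,"dz": 0,"wx": 0,"wy": 0,"wz": 0},{"dx": 0,"dy": -0.013,"dz": 0,"wx": 0,"wy": 0,"wz": 0}]}}

```text
clock: 7.65
eef_pos: [0.5212, 0.2937, 0.0633]
tcp_rot: [3.14, -0.001, 0.053]
ft_force: [0.3, -4.7, 5.3]
gripper_width: 0.0251
grip_force: 60.9
```

{"api": "jog_arm", "payload": {"rows": [{"dx": 0,"dy": -0.008,"dz": -0.0003,"wx": 0,"wy": 0,"wz": 0},{"dx": 0,"dy": -0.008,"dz": 0,"wx": 0,"wy": 0,"wz": 0},{"dx": 0,"dy": -0.008,"dz": 0,"wx": 0,"wy": 0,"wz": 0},{"dx": 0,"dy": -0.008,"dz": 0,"wx": 0,"wy": 0,"wz": 0},{"dx": 0,"dy": -0.008,"dz": 0,"wx": 0,"wy": 0,"wz": 0},{"dx": 0,"dy": -0.008,"dz": 0,"wx": 0,"wy": 0,"wz": 0},{"dx": 0,"dy": -0.008,"dz": 0,"wx": 0,"wy": 0,"wz": 0},{"dx": 0,"dy": -0.008,"dz": 0,"wx": 0,"wy": 0,"wz": 0},{"dx": 0,"dy": 0,"dz": 0,"wx": 0,"wy": 0,"wz": 0},{"dx": 0,"dy": 0,"dz": 0,"wx": 0,"wy": 0,"wz": 0}]}}

```text
clock: 8.9
eef_pos: [0.5158, 0.3583, 0.0619]
tcp_rot: [-3.141, 0.003, 0.054]
ft_force: [-1.9, 1.6, -3.3]
gripper_width: 0.0255
grip_force: 59.6
```

{"api": "jog_arm", "payload": {"rows": [{"dx": 0,"dy": 0,"dz": -0.004,"wx": 0,"wy": 0,"wz": 0},{"dx": 0,"dy": 0.03,"dz": 0,"wx": 0,"wy": 0,"wz": 0},{"dx": 0,"dy": 0.04,"dz": 0,"wx": 0,"wy": 0,"wz": 0},{"dx": 0,"dy": 0.04,"dz": 0,"wx": 0,"wy": 0,"wz": 0},{"dx": 0,"dy": 0,"dz": 0,"wx": 0,"wy": 0,"wz": 0},{"dx": 0,"dy": 0,"dz": 0.002,"wx": 0,"wy": 0,"wz": 0},{"dx": 0,"dy": 0,"dz": 0.002,"wx": 0,"wy": 0,"wz": 0},{"dx": 0,"dy": 0,"dz": 0,"wx": 0,"wy": 0,"wz": 0},{"dx": 0,"dy": 0,"dz": 0,"wx": 0,"wy": 0,"wz": 0},{"dx": 0,"dy": 0,"dz": 0,"wx": 0,"wy": 0,"wz": 0}]}}

```text
clock: 10.15
eef_pos: [0.5235, 0.2486, 0.0634]
tcp_rot: [-3.141, -0.001, 0.054]
ft_force: [-0.5, 1.4, 0.1]
gripper_width: 0.0252
grip_force: 60.2
```

```bash
python3 - <<'E'
from h import *
p,d=arm.capture('top');np.savez('t2.npz',p=p,d=d)
a=p[140:240,80:230,::-1]
b,_=arm.capture('scene')
b=b[170:270,270:420,::-1]
cv2.imwrite('pics/s2.png',cv2.resize(np.hstack([a,b]),(800,267),interpolation=cv2.INTER_CUBIC))
E
```

```text
(no output)
```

View pics/s2.png

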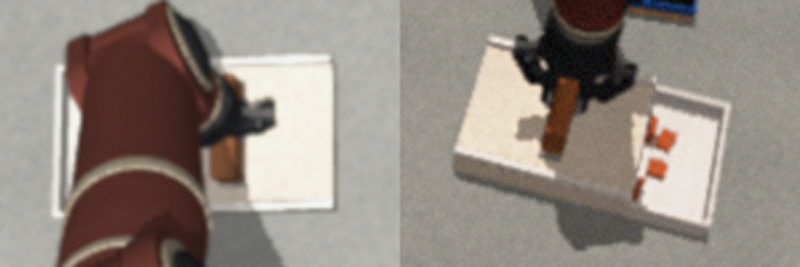

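The scraper is back mid-board. Two chips lie flat in the tray at (666,140) and (657,168). The other two, at (652,130) and (638,188), are near the board's edge, so I'll check their heights.

```bash
python3 - <<'E'
from h import *
m=arm.camera_model('scene');p,d=arm.capture('scene')
hsv=cv2.cvtColor(p,cv2.COLOR_RGB2HSV)
mask=(((hsv[...,0]<12)|(hsv[...,0]>172))&(hsv[...,1]>120)&(hsv[...,2]>100)).astype(np.uint8)
mask[:170]=0;mask[270:]=0;mask[:,:355]=0;mask[:,420:]=0
n,l,s,c=cv2.connectedComponentsWithStats(mask)
t=np.deg2rad(3.05)
for i in range(1,n):
    v,u=np.where(l==i); P=world(m,u,v,d[v,u])
    q=P[:,:2]-[.5241,.2436]
    bx=q@[np.cos(t),np.sin(t)];by=q@[-np.sin(t),np.cos(t)]
    print(s[i,4],c[i].round(),'bx',bx.mean().round(3),'by',by.min().round(3),by.mean().round(3),by.max().round(3),'z',P[:,2].min().round(3),P[:,2].mean().round(3),P[:,2].max().round(3))
a=p[190:250,345:425,::-1]
cv2.imwrite('pics/s3.png',cv2.resize(a,(800,600),interpolation=cv2.INTER_CUBIC))
E
```

```text
19 [364. 218.] bx -0.025 by 0.106 0.109 0.112 z 0.017 0.026 0.034
37 [369. 222.] bx 0.013 by -0.004 0.121 0.137 z 0.006 0.073 1.129
37 [366. 233.] bx 0.016 by 0.115 0.125 0.134 z 0.007 0.013 0.019
9 [359. 240.] bx 0.054 by 0.104 0.107 0.109 z 0.023 0.029 0.032
```

View pics/s3.png

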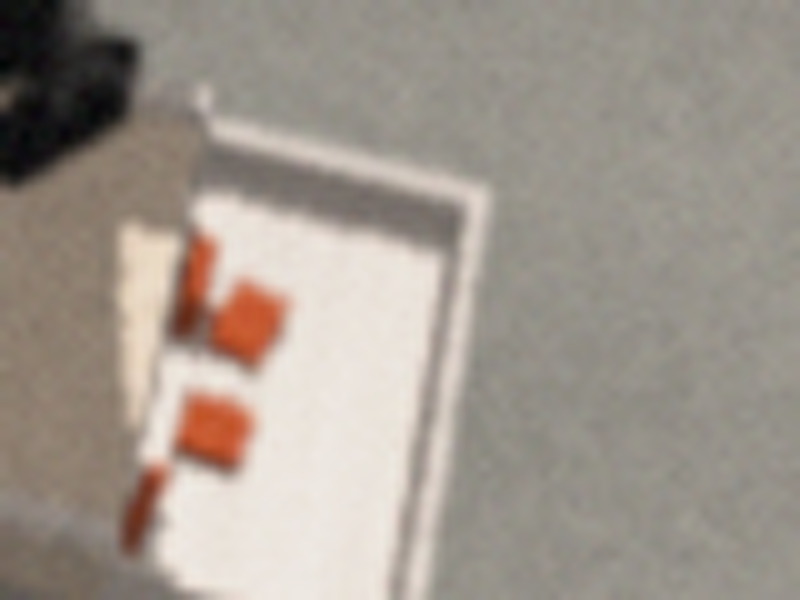

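```bash
python3 - <<'E'
from h import *
m=arm.camera_model('wrist');p,d=arm.capture('wrist');print(m)
np.savez('w.npz',p=p,d=d,**{k:np.array(v) for k,v in m.items()})
cv2.imwrite('pics/w1.png',cv2.resize(p[:,:,::-1],(800,600),interpolation=cv2.INTER_CUBIC))
E
```

```text
{'fx': 301.5541060053187, 'fy': 301.5541060053187, 'cx': 255.24338909124808, 'cy': 188.42597376274145, 'k1': -0.06145776253200603, 'xyz': array([0.59656784, 0.2513551 , 0.20566698]), 'rotation': array([-2.90380988e-01,  1.19915238e-03, -1.51609733e+00])}
```

View pics/w1.png

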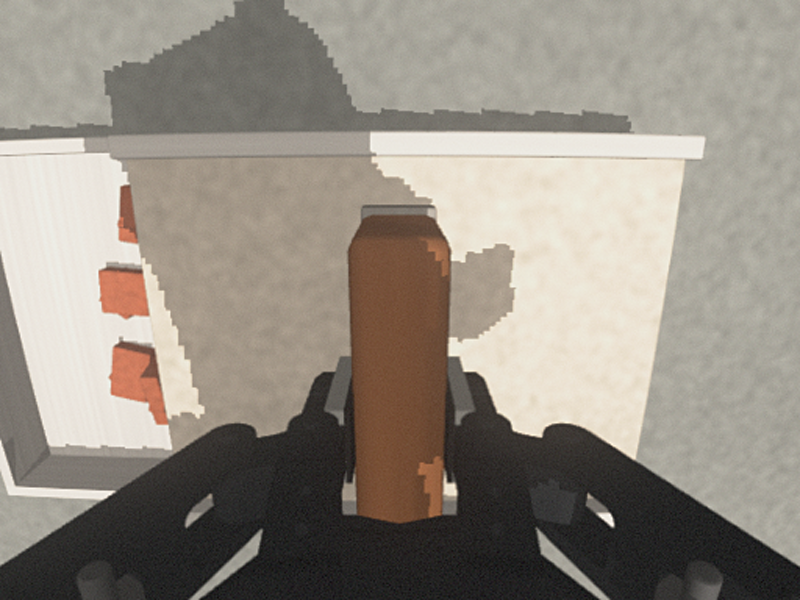

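The chips are visible at (127,213), (123,292), (132,375) and (157,400), partly hidden by the board edge. I'll look from above the tray, still holding the scraper so step 2 isn't met early.

{"api": "jog_arm", "payload": {"rows": [{"dx": 0,"dy": 0,"dz": -0.05,"wx": 0,"wy": 0,"wz": 0},{"dx": 0,"dy": -0.03,"dz": -0.03,"wx": 0,"wy": 0,"wz": 0},{"dx": 0,"dy": -0.04,"dz": 0,"wx": 0,"wy": 0,"wz": 0},{"dx": 0,"dy": -0.04,"dz": 0,"wx": 0,"wy": 0,"wz": 0},{"dx": 0,"dy": -0.04,"dz": 0,"wx": 0,"wy": 0,"wz": 0},{"dx": 0,"dy": 0,"dz": 0,"wx": 0,"wy": 0,"wz": 0},{"dx": 0,"dy": 0,"dz": 0,"wx": 0,"wy": 0,"wz": 0},{"dx": 0,"dy": 0,"dz": 0,"wx": 0,"wy": 0,"wz": 0},{"dx": 0,"dy": 0,"dz": 0,"wx": 0,"wy": 0,"wz": 0},{"dx": 0,"dy": 0,"dz": 0,"wx": 0,"wy": 0,"wz": 0}]}}

```text
clock: 11.6
eef_pos: [0.5157, 0.3968, 0.1433]
tcp_rot: [3.142, -0.0, 0.052]
ft_force: [0.7, -0.4, -3.1]
gripper_width: 0.0248
grip_force: 59.9
```

```bash
python3 - <<'E'
from h import *
m=arm.camera_model('wrist');p,d=arm.capture('wrist')
np.savez('w.npz',p=p,d=d,**{k:np.array(v) for k,v in m.items()})
hsv=cv2.cvtColor(p,cv2.COLOR_RGB2HSV)
P=world(m,*np.meshgrid(np.arange(512),np.arange(384)),d)
t=np.deg2rad(3.05);q=P[:,:2]-[.5241,.2436]
B=np.stack([q@[np.cos(t),np.sin(t)],q@[-np.sin(t),np.cos(t)],P[:,2]],1).reshape(384,512,3)
np.save('B.npy',B)
mask=(((hsv[...,0]<12)|(hsv[...,0]>172))&(hsv[...,1]>120)&(B[...,2]<.045)&(d>0)).astype(np.uint8)
n,l,s,c=cv2.connectedComponentsWithStats(mask)
for i in range(1,n):
    if s[i,4]<20: continue
    b=B[l==i];print(s[i],c[i].round(),(np.percentile(b,[2,50,98],axis=0)*1000).round(1).tolist())
# board end edge: top-surface pixels with z in .033-.04, max by, by bx bins
w=(np.abs(B[...,2]-.036)<.003)&(np.abs(B[...,0])<.07)&(B[...,1]>.05)
b=B[w]
for x in (-.06,-.03,0,.03,.06):
    k=b[np.abs(b[:,0]-x)<.01]
    if len(k): print('edge',x,np.percentile(k[:,1],99).round(4),k[:,2].mean().round(4))
v,u=np.where(mask>0)
cv2.imwrite('pics/w2.png',cv2.resize(p[40:340,0:400,::-1],(800,600),interpolation=cv2.INTER_CUBIC))
E
```

```text
[300 112  15  27 234] [308. 125.] [[40.7, 103.7, 18.4], [51.4, 108.8, 27.4], [61.6, 113.2, 29.1]]
[   0  122   42  221 2882] [ 16. 251.] [[-190.0, 402.0, 1.1], [-81.3, 408.5, 11.0], [32.3, 415.2, 20.6]]
[287 153  10  21 157] [292. 162.] [[5.8, 115.3, 10.1], [16.3, 118.9, 11.5], [24.5, 122.8, 12.9]]
[288 192   4  16  41] [289. 199.] [[-27.5, 119.2, 9.9], [-20.2, 120.6, 11.9], [-13.1, 121.7, 12.7]]
[297 192   8   8  32] [300. 195.] [[-16.1, 107.8, 12.1], [-13.4, 110.5, 17.5], [-12.0, 113.7, 23.9]]
[296 198  11  28 200] [301. 212.] [[-41.7, 107.0, 18.3], [-27.4, 110.8, 26.9], [-15.7, 114.0, 29.8]]
edge -0.06 0.1005 0.0357
edge -0.03 0.1012 0.0357
edge 0 0.1011 0.0356
edge 0.03 0.1013 0.0356
edge 0.06 0.1019 0.0356
```

View pics/w2.png

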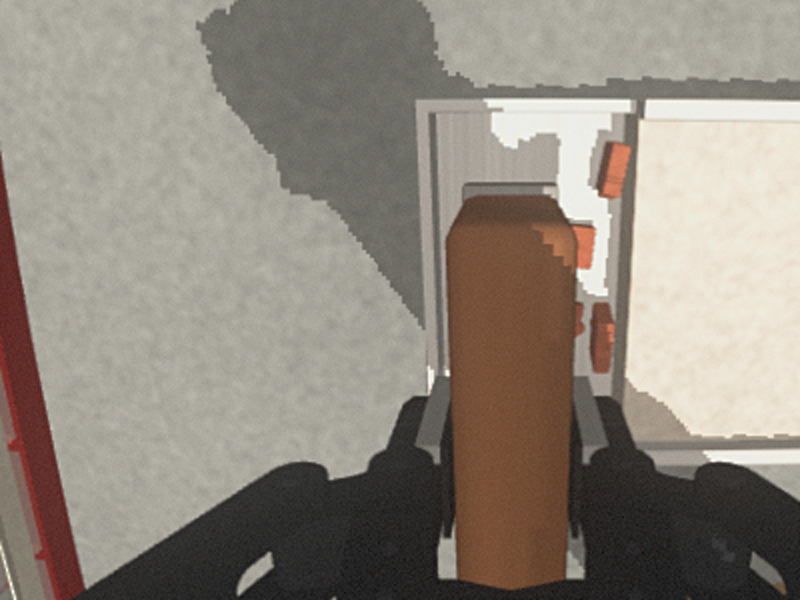

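The two upright chips at (613,170) and (601,337) stand a few mm clear of the board end (board y about 103–113 mm), with tops below 30 mm. All four chips are therefore in the tray. Next I'll return the scraper to the board and release it.

{"api": "jog_arm", "payload": {"rows": [{"dx": 0,"dy": 0.05,"dz": 0,"wx": 0,"wy": 0,"wz": 0},{"dx": 0,"dy": 0.055,"dz": 0,"wx": 0,"wy": 0,"wz": 0},{"dx": 0,"dy": 0.055,"dz": 0,"wx": 0,"wy": 0,"wz": 0},{"dx": 0,"dy": 0,"dz": 0.045,"wx": 0,"wy": 0,"wz": 0},{"dx": 0,"dy": 0,"dz": 0.03,"wx": 0,"wy": 0,"wz": 0},{"dx": 0,"dy": 0,"dz": 0.003,"wx": 0,"wy": 0,"wz": 0},{"dx": 0,"dy": 0,"dz": 0.002,"wx": 0,"wy": 0,"wz": 0},{"dx": 0,"dy": 0,"dz": 0,"wx": 0,"wy": 0,"wz": 0},{"dx": 0,"dy": 0,"dz": 0,"wx": 0,"wy": 0,"wz": 0},{"dx": 0,"dy": 0,"dz": 0,"wx": 0,"wy": 0,"wz": 0}]}}

```text
clock: 12.9
eef_pos: [0.5241, 0.2379, 0.0637]
tcp_rot: [-3.141, -0.001, 0.054]
ft_force: [-0.1, -0.4, -2.7]
gripper_width: 0.0251
grip_force: 60.1
```

{"api": "jog_arm", "payload": {"rows": [{"dx": 0,"dy": 0,"dz": 0,"wx": 0,"wy": 0,"wz": 0},{"dx": 0,"dy": 0,"dz": 0,"wx": 0,"wy": 0,"wz": 0},{"dx": 0,"dy": 0,"dz": 0,"wx": 0,"wy": 0,"wz": 0},{"dx": 0,"dy": 0,"dz": 0,"wx": 0,"wy": 0,"wz": 0},{"dx": 0,"dy": 0,"dz": 0,"wx": 0,"wy": 0,"wz": 0},{"dx": 0,"dy": 0,"dz": -0.04,"wx": 0,"wy": 0,"wz": 0},{"dx": 0,"dy": 0,"dz": -0.05,"wx": 0,"wy": 0,"wz": 0},{"dx": 0,"dy": 0,"dz": -0.06,"wx": 0,"wy": 0,"wz": 0},{"dx": 0,"dy": 0,"dz": 0,"wx": 0,"wy": 0,"wz": 0},{"dx": 0,"dy": 0,"dz": 0,"wx": 0,"wy": 0,"wz": 0}], "claw": 0.0854}}

```text
clock: 14.15
eef_pos: [0.5234, 0.2375, 0.2129]
tcp_rot: [3.141, 0.001, 0.053]
ft_force: [0.6, 0.2, 0.1]
gripper_width: 0.0855
grip_force: 0.0
```

```bash
python3 - <<'E'
from h import *
z=np.load('top.npz');P=np.load('top_P.npy')
# cap refinement: circle fit from initial top + scene depth
from scipy.optimize import least_squares
def fit(P,n):
    a=P[(abs(P[:,0]-.566)<.05)&(abs(P[:,1]+.365)<.05)&(P[:,2]>.142)&(P[:,2]<.153)]
    (x,y),r=cv2.minEnclosingCircle((a[:,:2]*1000).astype(np.float32))
    print(n,len(a),a.mean(0).round(4),round(x,1),round(y,1),round(r,1))
fit(P.reshape(-1,3),'top')
m=arm.camera_model('scene');p,d=arm.capture('scene')
S=world(m,*np.meshgrid(np.arange(512),np.arange(384)),d)
fit(S,'scene')
k=S[(abs(S[:,0]-.5235)<.06)&(abs(S[:,1]-.245)<.04)&(S[:,2]>.085)&(S[:,2]<.105)]
print('scraper top',k.mean(0).round(4),k[:,2].std().round(4),len(k))
E
```

```text
top 340 [ 0.5648 -0.3652  0.1489] 564.4 -364.9 27.2
scene 186 [ 0.5678 -0.3633  0.1481] 567.3 -364.7 28.0
scraper top [0.5283 0.2373 0.0936] 0.0023 289
```

{"api": "jog_arm", "payload": {"rows": [{"dx": 0.0011,"dy": 0.0604,"dz": 0,"wx": 0,"wy": 0,"wz": 0},{"dx": 0.0011,"dy": 0.0604,"dz": 0,"wx": 0,"wy": 0,"wz": 0},{"dx": 0.0011,"dy": 0.0604,"dz": 0,"wx": 0,"wy": 0,"wz": 0},{"dx": 0.0011,"dy": 0.0604,"dz": 0,"wx": 0,"wy": 0,"wz": 0},{"dx": 0.0011,"dy": 0.0604,"dz": 0,"wx": 0,"wy": 0,"wz": 0},{"dx": 0.0011,"dy": 0.0604,"dz": 0,"wx": 0,"wy": 0,"wz": 0},{"dx": 0.0011,"dy": 0.0604,"dz": 0,"wx": 0,"wy": 0,"wz": 0},{"dx": 0.0011,"dy": 0.0604,"dz": 0,"wx": 0,"wy": 0,"wz": 0},{"dx": 0.0011,"dy": 0.0604,"dz": 0,"wx": 0,"wy": 0,"wz": 0},{"dx": 0.0011,"dy": 0.0604,"dz": 0,"wx": 0,"wy": 0,"wz": 0}]}}

```text
clock: 15.45
eef_pos: [0.5663, -0.3661, 0.2106]
tcp_rot: [-3.139, 0.003, 0.054]
ft_force: [0.4, 0.8, -0.5]
gripper_width: 0.0852
grip_force: 0.0
```

```bash
python3 - <<'E'
from h import *
print(arm.get_state()['eef_pos'],arm.get_state()['qpos'].round(2))
m=arm.camera_model('wrist');p,d=arm.capture('wrist')
S=world(m,*np.meshgrid(np.arange(512),np.arange(384)),d)
a=S[(abs(S[:,0]-.566)<.045)&(abs(S[:,1]+.365)<.045)&(S[:,2]>.143)&(S[:,2]<.153)]
r=cv2.minEnclosingCircle((a[:,:2]*1000).astype(np.float32));print(len(a),a.mean(0),r,a.min(0),a.max(0))
E
```

```text
[ 0.56626749 -0.36610725  0.21063998] [ 0.51  0.67  0.07  1.37 -0.05  1.1  -0.94]
3792 [ 0.56761105 -0.3658131   0.14810871] ((566.318603515625, -365.7003173828125), 26.2656192779541) [ 0.54103216 -0.39167056  0.14301801] [ 0.5919798  -0.33991806  0.1506506 ]
```

{"api": "jog_arm", "payload": {"rows": [{"dx": 0,"dy": 0,"dz": 0.03,"wx": 0,"wy": 0,"wz": 0},{"dx": 0,"dy": 0,"dz": 0.03,"wx": 0,"wy": 0,"wz": 0},{"dx": 0,"dy": 0,"dz": 0.02,"wx": 0,"wy": 0,"wz": 0},{"dx": 0,"dy": 0,"dz": 0.01,"wx": 0,"wy": 0,"wz": 0},{"dx": 0,"dy": 0,"dz": 0,"wx": 0,"wy": 0,"wz": 0},{"dx": 0,"dy": 0,"dz": 0,"wx": 0,"wy": 0,"wz": 0},{"dx": 0,"dy": 0,"dz": 0,"wx": 0,"wy": 0,"wz": 0},{"dx": 0,"dy": 0,"dz": 0,"wx": 0,"wy": 0,"wz": 0},{"dx": 0,"dy": 0,"dz": 0,"wx": 0,"wy": 0,"wz": 0},{"dx": 0,"dy": 0,"dz": 0,"wx": 0,"wy": 0,"wz": 0}]}}

```text
clock: 16.75
eef_pos: [0.5671, -0.3649, 0.1233]
tcp_rot: [3.142, -0.0, 0.053]
ft_force: [0.3, 0.4, -1.5]
gripper_width: 0.0855
grip_force: 0.0
```

{"api": "jog_arm", "payload": {"rows": [{"dx": 0,"dy": 0,"dz": 0,"wx": 0,"wy": 0,"wz": 0},{"dx": 0,"dy": 0,"dz": 0,"wx": 0,"wy": 0,"wz": 0},{"dx": 0,"dy": 0,"dz": 0,"wx": 0,"wy": 0,"wz": 0},{"dx": 0,"dy": 0,"dz": 0,"wx": 0,"wy": 0,"wz": 0},{"dx": 0,"dy": 0,"dz": 0,"wx": 0,"wy": 0,"wz": 0},{"dx": 0,"dy": 0,"dz": 0,"wx": 0,"wy": 0,"wz": 0},{"dx": 0,"dy": 0,"dz": 0,"wx": 0,"wy": 0,"wz": 0},{"dx": 0,"dy": 0,"dz": 0,"wx": 0,"wy": 0,"wz": 0},{"dx": 0,"dy": 0,"dz": 0,"wx": 0,"wy": 0,"wz": 0},{"dx": 0,"dy": 0,"dz": 0,"wx": 0,"wy": 0,"wz": 0}], "claw": 0.0}}

```text
clock: 18.0
eef_pos: [0.5671, -0.3649, 0.1232]
tcp_rot: [3.142, -0.0, 0.053]
ft_force: [-0.8, -0.1, 3.7]
gripper_width: 0.0505
grip_force: 63.5
```

Gripped at 50.5 mm across the ribs. Next I'll press down.

{"api": "jog_arm", "payload": {"rows": [{"dx": 0,"dy": 0,"dz": 0.002,"wx": 0,"wy": 0,"wz": 0},{"dx": 0,"dy": 0,"dz": 0.002,"wx": 0,"wy": 0,"wz": 0},{"dx": 0,"dy": 0,"dz": 0.002,"wx": 0,"wy": 0,"wz": 0},{"dx": 0,"dy": 0,"dz": 0.002,"wx": 0,"wy": 0,"wz": 0},{"dx": 0,"dy": 0,"dz": 0,"wx": 0,"wy": 0,"wz": 0},{"dx": 0,"dy": 0,"dz": 0,"wx": 0,"wy": 0,"wz": 0},{"dx": 0,"dy": 0,"dz": 0,"wx": 0,"wy": 0,"wz": 0},{"dx": 0,"dy": 0,"dz": 0,"wx": 0,"wy": 0,"wz": 0},{"dx": 0,"dy": 0,"dz": 0,"wx": 0,"wy": 0,"wz": 0},{"dx": 0,"dy": 0,"dz": 0,"wx": 0,"wy": 0,"wz": 0}]}}

```text
clock: 19.25
eef_pos: [0.5672, -0.365, 0.1167]
tcp_rot: [3.141, -0.001, 0.053]
ft_force: [-3.2, 1.9, 10.9]
gripper_width: 0.0503
grip_force: 64.3
```

{"api": "jog_arm", "payload": {"rows": [{"dx": 0,"dy": 0,"dz": 0.001,"wx": 0,"wy": 0,"wz": 0},{"dx": 0,"dy": 0,"dz": 0,"wx": 0,"wy": 0,"wz": -7.5},{"dx": 0,"dy": 0,"dz": 0,"wx": 0,"wy": 0,"wz": -7.5},{"dx": 0,"dy": 0,"dz": 0,"wx": 0,"wy": 0,"wz": -7.5},{"dx": 0,"dy": 0,"dz": 0,"wx": 0,"wy": 0,"wz": -7.5},{"dx": 0,"dy": 0,"dz": 0,"wx": 0,"wy": 0,"wz": -7.5},{"dx": 0,"dy": 0,"dz": 0,"wx": 0,"wy": 0,"wz": -7.5},{"dx": 0,"dy": 0,"dz": 0,"wx": 0,"wy": 0,"wz": -7.5},{"dx": 0,"dy": 0,"dz": 0,"wx": 0,"wy": 0,"wz": -7.5},{"dx": 0,"dy": 0,"dz": 0,"wx": 0,"wy": 0,"wz": 0}]}}

```text
clock: 20.5
eef_pos: [0.5679, -0.3645, 0.1165]
tcp_rot: [3.14, -0.001, 1.102]
ft_force: [-3.5, 2.5, 12.8]
gripper_width: 0.0507
grip_force: 64.6
```

```bash
python3 -c "
from h import *
s=arm.get_state();print(s['ft_force'],s['ft_torque'],s['gripper_width'],np.rad2deg(s['tcp_rot']))"
```

```text
[-3.47990848  2.48098357 12.77303457] [0.48398056 0.66779143 0.043825  ] 0.05072773538646743 [ 1.79883413e+02 -6.51951749e-02  6.31299780e+01]
```

{"api": "jog_arm", "payload": {"rows": [{"dx": 0,"dy": 0,"dz": -0.003,"wx": 0,"wy": 0,"wz": 0},{"dx": 0,"dy": 0,"dz": -0.004,"wx": 0,"wy": 0,"wz": 0},{"dx": 0,"dy": 0,"dz": -0.004,"wx": 0,"wy": 0,"wz": 0},{"dx": 0,"dy": 0,"dz": -0.004,"wx": 0,"wy": 0,"wz": 0},{"dx": 0,"dy": 0,"dz": -0.004,"wx": 0,"wy": 0,"wz": 0},{"dx": 0,"dy": 0,"dz": -0.004,"wx": 0,"wy": 0,"wz": 0},{"dx": 0,"dy": 0,"dz": -0.004,"wx": 0,"wy": 0,"wz": 0},{"dx": 0,"dy": 0,"dz": -0.004,"wx": 0,"wy": 0,"wz": 0},{"dx": 0,"dy": 0,"dz": 0,"wx": 0,"wy": 0,"wz": 0},{"dx": 0,"dy": 0,"dz": 0,"wx": 0,"wy": 0,"wz": 0}]}}

```text
clock: 21.75
eef_pos: [0.567, -0.3648, 0.1451]
tcp_rot: [-3.141, -0.0, 1.101]
ft_force: [-1.3, -0.1, -0.3]
gripper_width: 0.0506
grip_force: 63.2
```

{"api": "jog_arm", "payload": {"rows": [{"dx": 0,"dy": 0,"dz": -0.015,"wx": 0,"wy": 0,"wz": 0},{"dx": 0,"dy": 0,"dz": -0.015,"wx": 0,"wy": 0,"wz": 0},{"dx": 0,"dy": 0,"dz": -0.015,"wx": 0,"wy": 0,"wz": 0},{"dx": 0,"dy": 0,"dz": -0.015,"wx": 0,"wy": 0,"wz": 0},{"dx": 0,"dy": 0,"dz": -0.01,"wx": 0,"wy": 0,"wz": 0},{"dx": 0,"dy": 0,"dz": -0.005,"wx": 0,"wy": 0,"wz": 0},{"dx": 0,"dy": 0,"dz": 0,"wx": 0,"wy": 0,"wz": 0},{"dx": 0,"dy": 0,"dz": 0,"wx": 0,"wy": 0,"wz": 0},{"dx": 0,"dy": 0,"dz": 0,"wx": 0,"wy": 0,"wz": 0},{"dx": 0,"dy": 0,"dz": 0,"wx": 0,"wy": 0,"wz": 0}]}}

```text
clock: 23.0
eef_pos: [0.567, -0.3648, 0.2197]
tcp_rot: [-3.141, -0.0, 1.101]
ft_force: [-0.2, 0.3, 0.0]
gripper_width: 0.0503
grip_force: 63.2
```

```bash
python3 - <<'E'
from h import *
p,d=arm.capture('scene')
cv2.imwrite('pics/s4.png',cv2.resize(p[90:290,110:410,::-1],(800,533),interpolation=cv2.INTER_CUBIC))
E
```

```text
(no output)
```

View pics/s4.png

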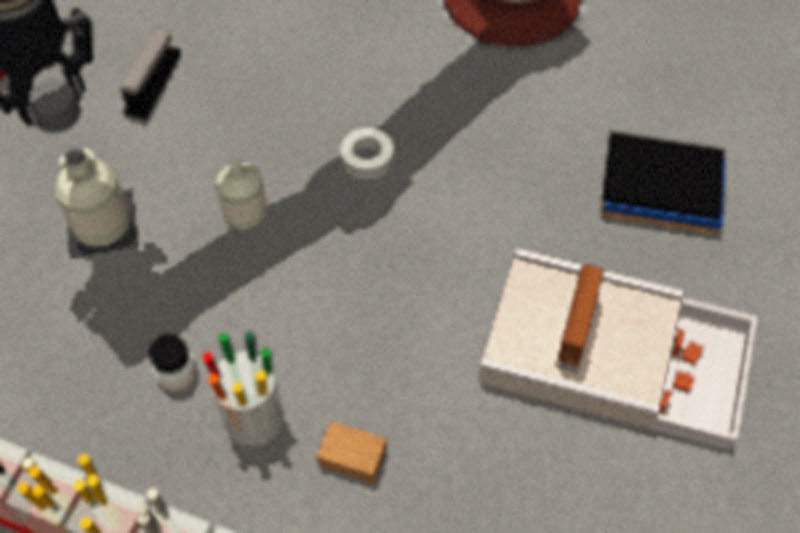

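The cap is in the gripper at (52,105), above the open bottle neck at (78,160). The scraper stands on the board at (582,315), and the four chips are in the tray at (690,350). Handing in.

```bash
python3 -c "
from workcell import arm
print(arm.hand_in())"
```

```text
the job is handed in; nothing more can be done
None
```

I've handed the job in after 23 s of the 54 s allowed: the four chips are in the tray, the scraper stands released on the board, and the gripper is holding the unscrewed cap level about 97 mm above its shut position over the bottle. The hand-in returned no verdict; two of the chips are standing on edge just past the board's end, measured inside the tray limits but only by a few millimetres.

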